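Put the glucose meter from its hook into the charging dock

TASK

At the health screening table, lift the blue glucose meter up and off its stand's hook, carry it to the grey charging dock and gently lower its plug fully home into the socket, so that it stands upright by itself (either way round is fine), then let go. Leave the orange thermometer hanging on its own hook and do not disturb the other things on the table.

Things in the scene. Friction and masses are not known exactly. Their poses are not given: they have to be found in the camera images.
- meter: Blue handheld glucose meter hanging upright on a hook, 163 mm tall, 0.17 to 0.35 kg. Body 30 (own x) x 54 (own y) mm, from 26 to 130 mm above the origin; below it a black block plug 22 x 38 mm, 26 mm long; above it a rigid loop. Origin: centre of the plug's underside; z up, -x the screen side. Grip it across y from above, fingers either side of loop and hook, TCP 110 to 120 mm above the origin.
- meter_loop (a point): Underside of the meter's loop crossbar, in its middle, 156 mm above the meter's origin; it rests on the hook. The crossbar is 7 mm thick, 47 mm long along the meter's y; uprights 7 mm thick stand 20 mm either side; the opening is 33 mm wide and 26 mm high.
- stand_blue_hook (a point): Middle of the hook's flat top, 200 mm above the table; -x points along the hook, off the stand (roughly to the robot). Steel strip 14 mm wide, 4 mm thick, from the post (45 mm off on +x) to 35 mm off on -x, where a lip rises 10 mm. To free it raise the meter 12 to 20 mm (22 is the limit), then draw it over 45 mm along -x.
- stand_blue: Fixed stand with the hook on which the blue meter hangs. Dark base plate 150 x 120 x 8 mm, origin at the centre of its underside, right below the hook point; white post 20 x 30 mm, 202 mm tall, its centre 55 mm off on +x. The highest point, the hook's lip, is 210 mm up. An identical stand carries the orange thermometer.
- dock: Grey charging dock, a fixed block 110 (own x) x 100 (own y) x 45 mm tall, with a rectangular socket in the middle of its top between two blue stripes that run along own x. Origin at the centre of its underside.
- dock_mouth (a point): Centre of the socket's mouth, in the dock's flat top 45 mm above the table; axes as the dock's, z up. Socket 26 mm along x, 42 mm along y (4 mm more than the plug; the plug's x goes along x, either way round), 28 mm deep, with a 3 mm chamfer. When home, the meter's body rests on the dock's top and its origin is 26 mm below this point.
- thermometer: Orange handheld thermometer, same shape and size as the blue meter, hanging on the other, identical stand; to be left there. Origin: centre of its plug's underside, z up.
- thermometer_loop (a point): Underside of the orange thermometer's loop crossbar, in the middle, 156 mm above its origin; it rests on its hook.
- glove_box: White and blue carton of gloves, 120 by 230 by 75 mm, lying on the table beyond the dock; origin at the centre of its underside. Bystander.
- strip_jar: Small jar with yellow label and white cap, 48 mm across, 75 mm tall, beyond the dock; origin under its centre. Bystander.
- sanitiser: Clear whitish bottle with a blue cap, 66 mm across, 160 mm tall; origin under its centre. Bystander.
- pad_bowl: White bowl, 110 mm across, 50 mm tall; origin under its centre. Bystander.
- phone: Black phone lying flat, 150 by 72 by 9 mm; origin at the centre of its underside. Bystander.
Things that resemble listed ones, but are neither listed nor needed, are in the scene too. There is more than one size of the meter; the one meant has the size given above.

How it is judged:
By the outcome, as a careful person would: the job done as asked, in the order asked, and still so for the second after the job is handed in, with the robot touching nothing.
It also fails if it takes over 53 s, if anything falls off the work surface, if the arm or the gripper's body presses on something with over 40 N, if the wrist force passes 120 N, or if a joint passes its speed limit or range.

ROBOT

A 6-joint arm with a two-finger parallel gripper is mounted at the origin on the work surface. World frame = base frame: x ahead of the robot, y to its left, z up, the work surface at z = 0. Lengths are in m, angles in rad, forces in N, time in s.
With the tool pointing down it reaches from about 0.275 to 0.975 m from the base axis. Payload 8.4 kg.
Tool frame: the origin (TCP) lies between the finger pads, 19 mm behind the fingertips; this is the grasp point; z points along the fingers, y is the line along which they close (so a half turn about z gives the same grasp; the last joint's range is limited). The gripper opens to 92 mm and grips with 3 to 60 N. Pads are 20 mm wide; open, the fingers measure 128 mm over their backs; the gripper's body (75 mm by 189 mm) begins 69 mm behind the grasp point.
Start: joints at [-1.26, 0.353, 1.633, -0, 1.155, -0.002], TCP at [0.192, -0.595, 0.233] pointing down, gripper open.
Joint ranges: [-2.63, 2.63], [-0.92, 2.1], [0.06, 2.66], [-1.3, 4.44], [0, 2.69], [-3.02, 3.02]. Speed limits (rad/s): [2.22, 2.22, 2.79, 3.14, 3.14, 3.14].

INTERFACE

Orientations are given as a unit quaternion [x, y, z, w].
In Python, from station import env, capture, nets gives the robot as it stands.
- The arm moves only by the tool jog_arm, never from a script. Its argument "steps" is a list of rows, each an object with "claw": the finger opening in mm, from 0 to 91.9; "delta_pos": the shift along the tool's x, y, z in units of 40 mm (1.0 is 40 mm), a list of three; "turn": the turn, a rotation vector about the tool's x, y, z in degrees, a list of three. A call has 1 to 12 rows; each row shifts and turns the commanded pose from where the row before left it, along the tool's axes as they then stand; what a row does not reach is not made up. A row lasts 1/12 s, in which the tool goes at most 41.7 mm and 7.16 degrees, less where a joint would pass 70% of its speed; a pose out of reach is approached as far as the arm can. A call is refused whole if a number of a shift passes 1 or a number of a turn 7.16, either way. A call with a gripper value outside its range is refused whole. The fingers move at their own pace and stop on an object; "grip_force" is the grip in N (left out, the last holds). Time passes only in rows, so rows that do not move let the fingers close. It gives the time, the measured TCP pose, the force, the opening and the grip force at its end, in the units of the state.
- env.sense(): the state, without advancing time (a new reading comes with each control period).
- capture(name): name is "side" or "top" or "wrist"; returns a dict with "image" (420x560x3 uint8, blue, green, red), "depth" (420x560 float32, m along the optical axis (not along the pixel's ray), 0 where there is no reading), "fx", "fy", "cx", "cy" (pixels), "pose" (4x4, takes a point from camera to world coordinates). Camera axes: x right, y up, looking along -z (the intrinsics and any distortion apply to the point x, -y, -z); pixel columns grow to the right and rows downward; lengths in m; the calibration is good to about 2 mm. The wrist camera is an equidistant fisheye: a pixel r from the principal point sees the ray r / f radians off the axis. A picture is of the moment at which its call begins.
- env.finish_job(): hands the job in; it is judged then, once.
Trained networks look in a picture, given as the dict that the camera call returned (one of the last four; its "shot" number tells which), for a name from the list of things; names that differ only in an ending like _2 or _b are one class to them, and where a whole thing is asked for, a point or a joint stands for the part that bears it (a point fixed in the world has none). Each returns a list of dicts, best first, with "score" (0 to 1); they miss things now and then, are a little off and sometimes report something else, mostly with a low value. They report only what shows in the picture. A call takes as long as a camera call. They do not tell look-alikes from the thing itself.
- nets.boxes_of(picture, thing): "xy" ([column, row] in pixels, amid what is visible of it).
- nets.spot_point(picture, thing): "xy" ([column, row] in pixels: a listed point, or the origin of a listed thing).
The state is a dict: "time_s": time; "joint_positions": joint angles; "dq": joint speeds; "effort": joint torques, N m; "position": TCP position; "orientation": TCP orientation; "ft_force": force on the tool from outside, world axes, zero at the start; "moment": the same for the moment, N m; "finger_gap": opening from 0.0 (shut) to 1.0 (fully open); "grasp_force": force on a finger pad.
Only numpy, scipy, OpenCV 4.12 (cv2) and the standard library are available. Lean on these libraries where they do the work, as an engineer would, in place of code of your own. Each camera call takes 0.05 s, during which the arm holds its last target. There are 200 camera calls.

## Working session

There is one attempt and no reset: what is moved stays moved. The work goes in short steps, Python scripts to look and compute and a tool call to move; the robot and the scene stay as the last step left them, time stands still between calls to the robot, and variables do not carry over. Pictures are saved under pics/ and viewed, at most 10 in all, crops included, and the job is handed in when it is done.

Besides the shell and the picture viewer there is one more tool, called after "Call:" by a JSON object that holds its "api" and its "payload". jog_arm: Moves the arm, as the interface text tells. Its arguments: {"type":"object","properties":{"steps":{"type":"array","items":{"type":"object","properties":{"claw":{"type":"number"},"delta_pos":{"type":"array","items":{"type":"number"}},"turn":{"type":"array","items":{"type":"number"}}}}},"grip_force":{"type":"number"}},"required":["steps"]}

```bash
mkdir -p pics; ls
cat > h.py <<'E'
import numpy as np, cv2
from station import env, capture, nets
def px2w(p,u,v,d=None):
    """world point of pixel, pinhole cameras"""
    if d is None:
        u0,v0=int(round(u)),int(round(v)); w=p["depth"][max(v0-1,0):v0+2,max(u0-1,0):u0+2]; w=w[w>0]
        if w.size==0: return None
        d=np.median(w)
    c=np.array([(u-p["cx"])/p["fx"]*d,-(v-p["cy"])/p["fy"]*d,-d,1])
    return (p["pose"]@c)[:3]
def ray_z(p,u,v,z):
    """where the pixel's ray meets height z"""
    o=p["pose"][:3,3]; r=p["pose"][:3,:3]@np.array([(u-p["cx"])/p["fx"],-(v-p["cy"])/p["fy"],-1])
    return o+r*(z-o[2])/r[2]
E
python3 - <<'E'
from h import *
np.set_printoptions(precision=3,suppress=True)
s=env.sense(); print(s["time_s"],s["position"],s["orientation"],s["ft_force"])
for n in ("top","side"):
    p=capture(n); cv2.imwrite(f"pics/{n}0.png",p["image"]); print(n,{k:p[k] for k in p if k not in("image","depth","pose")}); print(p["pose"])
    for t,z in (("meter_loop",.2),("stand_blue_hook",.2),("stand_blue",0),("dock_mouth",.045),("thermometer_loop",.2),("dock",0),("meter",.044)):
        for r in nets.spot_point(p,t)[:4]:
            if r["score"]>.2: print(t,round(r["score"],2),np.array(r["xy"]),ray_z(p,*r["xy"],z),px2w(p,*r["xy"]))
E
```

```text
pics
0.0 [ 0.192 -0.594  0.233] [ 0.988  0.156 -0.    -0.001] [-0.108 -0.667 -0.319]
top {'fx': 397.2409784327477, 'fy': 397.2409784327477, 'cx': 285.7136114294651, 'cy': 212.5394299284587, 'shot': 1}
[[-0.009  0.999 -0.049  0.445]
 [-1.    -0.01  -0.008 -0.001]
 [-0.008  0.049  0.999  1.23 ]
 [ 0.     0.     0.     1.   ]]
meter_loop 0.71 [228.2 188.3] [0.56  0.156 0.2  ] [0.572 0.172 0.097]
meter_loop 0.68 [172.5 202.3] [0.525 0.302 0.2  ] [0.525 0.3   0.207]
meter_loop 0.68 [282.5 210.7] [0.501 0.015 0.2  ] [0.51  0.018 0.016]
stand_blue_hook 0.94 [170.5 202.3] [0.525 0.307 0.2  ] [0.525 0.305 0.207]
stand_blue 0.82 [192.  208.2] [0.522 0.3   0.   ] [0.515 0.272 0.113]
dock_mouth 0.71 [281.1 211.9] [0.505 0.022 0.045] [0.507 0.022 0.018]
dock_mouth 0.37 [170.4 204.8] [0.53  0.354 0.045] [0.521 0.315 0.174]
dock_mouth 0.37 [281.8 211.7] [0.506 0.02  0.045] [0.507 0.02  0.017]
thermometer_loop 0.67 [389.7 198.5] [ 0.53  -0.263  0.2  ] [ 0.53  -0.263  0.201]
thermometer_loop 0.31 [189.6 211.3] [0.501 0.257 0.2  ] [0.505 0.275 0.128]
dock 0.75 [279.6 211.8] [0.508 0.027 0.   ] [0.507 
[... 315 characters left out ...]
0.698]
 [-0.011  0.694  0.72   1.069]
 [ 0.     0.     0.     1.   ]]
meter_loop 0.93 [201. 254.] [0.52  0.293 0.2  ] [0.518 0.295 0.203]
meter_loop 0.87 [232.2 226.3] [0.521 0.199 0.2  ] [ 0.652  0.083 -0.002]
stand_blue_hook 0.8 [197.2 252. ] [0.53  0.294 0.2  ] [0.524 0.298 0.209]
stand_blue 0.87 [210.6 307.5] [0.521 0.295 0.   ] [0.516 0.299 0.01 ]
dock_mouth 0.91 [289.3 224.1] [0.515 0.015 0.045] [0.524 0.004 0.028]
thermometer_loop 0.88 [353.3 117.6] [ 0.529 -0.268  0.2  ] [ 0.528 -0.266  0.202]
dock 0.86 [289.9 237. ] [0.51  0.018 0.   ] [0.486 0.048 0.047]
meter 0.98 [208.5 296.8] [0.522 0.294 0.044] [0.512 0.301 0.062]
meter 0.94 [231.9 260.4] [0.55  0.188 0.044] [0.57  0.171 0.01 ]
```

View pics/top0.png

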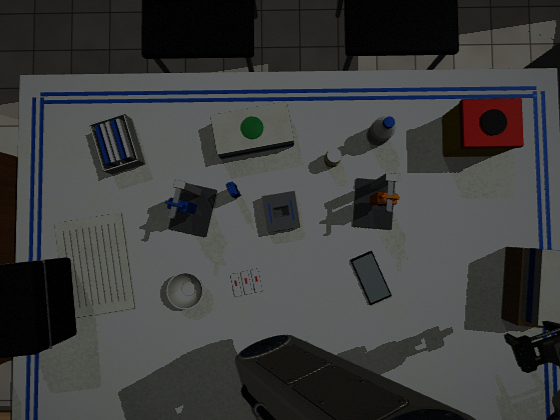

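View pics/side0.png

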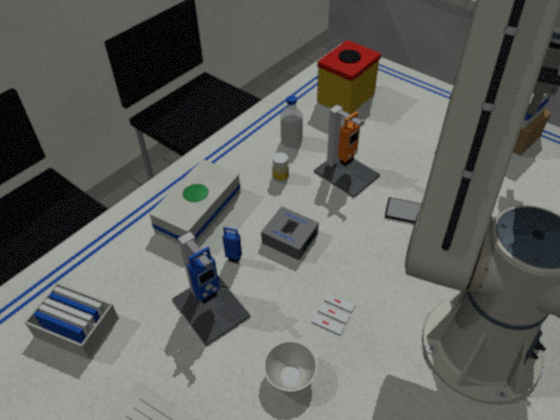

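The top view shows the blue meter hanging at about (180,206), with the post at (180,184). A smaller look-alike stands at (232,189), the dock is at (281,211), and the orange thermometer is at (385,198). The side view agrees: the meter's loop is at (201,254) and the socket at (289,226). Next I need the yaws of the stand, meter and dock.

```bash
cat >> h.py <<'E'
def cloud(p):
    """HxWx3 world points (pinhole), NaN without reading"""
    h,w=p["depth"].shape; u,v=np.meshgrid(np.arange(w),np.arange(h)); d=np.where(p["depth"]>0,p["depth"],np.nan)
    c=np.stack([(u-p["cx"])/p["fx"]*d,-(v-p["cy"])/p["fy"]*d,-d],-1)
    return c@p["pose"][:3,:3].T+p["pose"][:3,3]
def rect(q):
    (c,s,a)=cv2.minAreaRect((q[:,:2]*1000).astype(np.float32)); return np.round(c,1),np.round(s,1),round(a,1),len(q)
E
python3 - <<'E'
from h import *
np.set_printoptions(precision=3,suppress=True)
for n in ("top","side"):
    p=capture(n); P=cloud(p); im=p["image"].astype(int); x,y,z=P[...,0],P[...,1],P[...,2]
    near=lambda a,b,r: (abs(x-a)<r)&(abs(y-b)<r)
    m=near(.508,.022,.09)&(z>.038)&(z<.052); print(n,"dock",rect(P[m]))
    b=im[...,0]-im[...,2]
    m2=m&(b>45); print(" stripes",rect(P[m2]))
    m=near(.523,.297,.12)&(abs(z-.008)<.012)&(im.sum(-1)<230)&(im.max(-1)-im.min(-1)<30); print(" plate",rect(P[m]))
    m=near(.523,.297,.12)&(z>.15); print(" all high",rect(P[m]),z[m].max())
    mb=m&(b>40); print(" blue high",rect(P[mb]), rect(P[mb&(z>.195)]))
    mw=m&(b<30)&(z>.19); print(" nonblue high",rect(P[mw]),P[mw].mean(0))
p=capture("wrist"); print({k:p[k] for k in p if k not in("image","depth")}); s=env.sense(); print(s["position"],s["orientation"])
E
```

```text
top dock (array([507.9,  24.1]), array([109.9,  99.9]), 8.6, 1103)
 stripes (array([508. ,  23.6]), array([54.3, 69.5]), 9.8, 40)
 plate (array([522.5, 297.4]), array([236.7, 177.5]), 87.3, 2024)
 all high (array([533.2, 292.2]), array([ 54.5, 100.1]), 69.1, 501) 0.212331569266889
 blue high (array([522.1, 296.6]), array([51.5, 26.6]), 75.5, 103) (array([521.3, 297.1]), array([45.1,  6.8]), 76.5, 45)
 nonblue high (array([533.2, 292.1]), array([ 44.4, 100.1]), 69.4, 264) [0.541 0.292 0.201]
side dock (array([507.8,  23.3]), array([112.3, 107.6]), 7.9, 1355)
 stripes (array([508.4,  20.9]), array([58.3, 73. ]), 8.6, 66)
 plate (array([516.7, 296.1]), array([124.5, 148.7]), 75.9, 2473)
 all high (array([534.3, 293. ]), array([ 55.1, 103.9]), 70.1, 977) 0.21467905149940225
 blue high (array([527.4, 302.4]), array([62.3, 51.7]), 13.1, 349) (array([522.1, 298.9]), array([33. , 37.3]), 25.9, 98)
 nonblue high (array([534.5, 295.7]), array([ 45.7, 101.8]), 84.5, 366) [0.541 0.292 0.202]
{'fx': 325.19226210127806, 'fy': 325.19226210127806, 'cx': 281.15936257111224, 'cy': 200.31642605310023, 'pose': array([[ 0.307,  0.912,  0.273,  0.27 ],
       [-0.952,  0.294,  0.088, -0.57 ],
       [-0.   , -0.286,  0.958,  0.384],
       [ 0.   ,  0.   ,  0.   ,  1.   ]]), 'shot': 5}
[ 0.192 -0.595  0.233] [0.988 0.156 0.    0.   ]
```

The dock is at (0.508, 0.024) with yaw about +8.6°. The meter and stand are at (0.522, 0.297) with yaw about -13.8°. Both match the sizes given. Next I'll work out rows to a point above the meter, with the wrist camera on the robot side.

```bash
cat >> h.py <<'E'
from scipy.spatial.transform import Rotation as Rn
def rows(start,goal,yaw,n,dp=2,start_yaw=None):
    """rows (tool-down) from start to goal with tool-x at world yaw (deg); shift in the axes before the turn"""
    y0=start_yaw; dy=(yaw-y0+180)%360-180; cur=np.array(start,float); cy=y0; out=[]; goal=np.array(goal,float)
    for i in range(n):
        tgt=np.array(start)+(goal-start)*(i+1)/n; d=tgt-cur; c,s=np.cos(np.radians(cy)),np.sin(np.radians(cy))
        R=np.array([[c,s,0],[s,-c,0],[0,0,-1]]); q=np.round(R.T@d/.04,dp); t=round(-(y0+dy*(i+1)/n-cy),1)
        out.append((q.tolist(),t)); cur=cur+R@q*.04; cy-=t
    return out,cur,cy
def toolyaw(s=None):
    s=s or env.sense(); R=Rn.from_quat(s["orientation"]).as_matrix(); return np.degrees(np.arctan2(R[1,0],R[0,0])),R[2,2]
E
python3 - <<'E'
from h import *
s=env.sense(); y,_=toolyaw(s); print(y)
o,c,cy=rows(s["position"],[.505,.301,.34],166.3,30,start_yaw=y)
for q,t in o: print(q,t)
print(c,cy)
E
```

```text
17.922893454832327
[0.48, -0.63, -0.09] -4.9
[0.53, -0.59, -0.09] -5.0
[0.58, -0.54, -0.09] -4.9
[0.62, -0.48, -0.09] -5.0
[0.66, -0.43, -0.08] -4.9
[0.7, -0.38, -0.09] -5.0
[0.73, -0.31, -0.09] -4.9
[0.75, -0.25, -0.09] -5.0
[0.77, -0.18, -0.09] -4.9
[0.78, -0.11, -0.09] -5.0
[0.79, -0.05, -0.09] -4.9
[0.79, 0.02, -0.09] -5.0
[0.78, 0.09, -0.09] -4.9
[0.78, 0.16, -0.08] -4.9
[0.76, 0.22, -0.09] -5.0
[0.73, 0.29, -0.09] -4.9
[0.71, 0.35, -0.09] -5.0
[0.68, 0.41, -0.09] -4.9
[0.63, 0.47, -0.09] -5.0
[0.6, 0.52, -0.09] -4.9
[0.55, 0.57, -0.09] -5.0
[0.49, 0.61, -0.09] -4.9
[0.45, 0.66, -0.08] -5.0
[0.38, 0.69, -0.09] -4.9
[0.32, 0.72, -0.09] -4.9
[0.26, 0.75, -0.09] -5.0
[0.2, 0.76, -0.09] -4.9
[0.13, 0.78, -0.09] -5.0
[0.06, 0.79, -0.09] -4.9
[-0.01, 0.79, -0.09] -5.0
[0.5049366  0.30093764 0.34011596] 166.32289345483238
```

Call:
{"api": "jog_arm", "payload": {"steps": [{"delta_pos": [0.48,-0.63,-0.09],"turn": [0,0,-4.9],"claw": 91.9},{"delta_pos": [0.53,-0.59,-0.09],"turn": [0,0,-5.0],"claw": 91.9},{"delta_pos": [0.58,-0.54,-0.09],"turn": [0,0,-4.9],"claw": 91.9},{"delta_pos": [0.62,-0.48,-0.09],"turn": [0,0,-5.0],"claw": 91.9},{"delta_pos": [0.66,-0.43,-0.08],"turn": [0,0,-4.9],"claw": 91.9},{"delta_pos": [0.7,-0.38,-0.09],"turn": [0,0,-5.0],"claw": 91.9},{"delta_pos": [0.73,-0.31,-0.09],"turn": [0,0,-4.9],"claw": 91.9},{"delta_pos": [0.75,-0.25,-0.09],"turn": [0,0,-5.0],"claw": 91.9},{"delta_pos": [0.77,-0.18,-0.09],"turn": [0,0,-4.9],"claw": 91.9},{"delta_pos": [0.78,-0.11,-0.09],"turn": [0,0,-5.0],"claw": 91.9}]}}

```text
time_s: 1.78
position: [0.2968, -0.2947, 0.2692]
orientation: [0.831, 0.557, 0.0, 0.0]
ft_force: [0.4, -0.3, -0.5]
finger_gap: 0.998
grasp_force: 0.0
```

Call:
{"api": "jog_arm", "payload": {"steps": [{"delta_pos": [0.79,-0.05,-0.09],"turn": [0,0,-4.9],"claw": 91.9},{"delta_pos": [0.79,0.02,-0.09],"turn": [0,0,-5.0],"claw": 91.9},{"delta_pos": [0.78,0.09,-0.09],"turn": [0,0,-4.9],"claw": 91.9},{"delta_pos": [0.78,0.16,-0.08],"turn": [0,0,-4.9],"claw": 91.9},{"delta_pos": [0.76,0.22,-0.09],"turn": [0,0,-5.0],"claw": 91.9},{"delta_pos": [0.73,0.29,-0.09],"turn": [0,0,-4.9],"claw": 91.9},{"delta_pos": [0.71,0.35,-0.09],"turn": [0,0,-5.0],"claw": 91.9},{"delta_pos": [0.68,0.41,-0.09],"turn": [0,0,-4.9],"claw": 91.9},{"delta_pos": [0.63,0.47,-0.09],"turn": [0,0,-5.0],"claw": 91.9},{"delta_pos": [0.6,0.52,-0.09],"turn": [0,0,-4.9],"claw": 91.9}]}}

```text
time_s: 2.62
position: [0.4011, 0.0041, 0.305]
orientation: [0.522, 0.853, 0.0, 0.0]
ft_force: [0.9, -0.2, -0.2]
finger_gap: 1.0
grasp_force: 0.0
```

Call:
{"api": "jog_arm", "payload": {"steps": [{"delta_pos": [0.55,0.57,-0.09],"turn": [0,0,-5.0],"claw": 91.9},{"delta_pos": [0.49,0.61,-0.09],"turn": [0,0,-4.9],"claw": 91.9},{"delta_pos": [0.45,0.66,-0.08],"turn": [0,0,-5.0],"claw": 91.9},{"delta_pos": [0.38,0.69,-0.09],"turn": [0,0,-4.9],"claw": 91.9},{"delta_pos": [0.32,0.72,-0.09],"turn": [0,0,-4.9],"claw": 91.9},{"delta_pos": [0.26,0.75,-0.09],"turn": [0,0,-5.0],"claw": 91.9},{"delta_pos": [0.2,0.76,-0.09],"turn": [0,0,-4.9],"claw": 91.9},{"delta_pos": [0.13,0.78,-0.09],"turn": [0,0,-5.0],"claw": 91.9},{"delta_pos": [0.06,0.79,-0.09],"turn": [0,0,-4.9],"claw": 91.9},{"delta_pos": [-0.01,0.79,-0.09],"turn": [0,0,-5.0],"claw": 91.9}]}}

```text
time_s: 3.45
position: [0.5051, 0.3026, 0.3403]
orientation: [0.117, 0.993, 0.0, 0.0]
ft_force: [-0.3, -0.4, 0.8]
finger_gap: 0.998
grasp_force: 0.0
```

```bash
cat >> h.py <<'E'
def wcloud(p):
    """fisheye cloud, depth along the optical axis"""
    h,w=p["depth"].shape; u,v=np.meshgrid(np.arange(w),np.arange(h)); d=np.where(p["depth"]>0,p["depth"],np.nan)
    a,b=(u-p["cx"])/p["fx"],(v-p["cy"])/p["fy"]; r=np.hypot(a,b)+1e-9; k=np.tan(np.minimum(r,1.5))/r
    return np.stack([a*k*d,-b*k*d,-d],-1)@p["pose"][:3,:3].T+p["pose"][:3,3]
def wray_z(p,u,v,z):
    a,b=(u-p["cx"])/p["fx"],(v-p["cy"])/p["fy"]; r=np.hypot(a,b)+1e-9; k=np.tan(r)/r
    o=p["pose"][:3,3]; q=p["pose"][:3,:3]@np.array([a*k,-b*k,-1]); return o+q*(z-o[2])/q[2]
E
python3 - <<'E'
from h import *
np.set_printoptions(precision=3,suppress=True)
s=env.sense(); print(s["time_s"],s["position"],toolyaw(s),s["joint_positions"],s["finger_gap"])
p=capture("wrist"); cv2.imwrite("pics/w1.png",p["image"]); P=wcloud(p); x,y,z=P[...,0],P[...,1],P[...,2]; im=p["image"].astype(int)
for t,h in (("meter_loop",.2),("stand_blue_hook",.2),("dock_mouth",.045)):
    for r in nets.spot_point(p,t)[:3]: print(t,round(r["score"],2),np.array(r["xy"]),wray_z(p,*r["xy"],h))
b=im[...,0]-im[...,2]; near=(abs(x-.523)<.1)&(abs(y-.297)<.1)
for lo,hi in ((.195,.215),(.16,.18)):
    m=near&(z>lo)&(z<hi); print(lo,"blue",rect(P[m&(b>40)]),"other",rect(P[m&(b<25)]) if (m&(b<25)).any() else 0)
m=(abs(x-.508)<.09)&(abs(y-.024)<.09)&(abs(z-.045)<.006)
if m.any(): print("dock",rect(P[m]))
E
```

```text
3.45 [0.505 0.303 0.34 ] (np.float64(166.57889698693845), np.float64(-0.9999999810264081)) [ 0.537  0.213  1.584 -0.     1.344 -0.799] 0.9980034795064341
meter_loop 0.98 [187.2 248.2] [0.538 0.196 0.2  ]
stand_blue_hook 0.91 [279.4 211.2] [0.521 0.296 0.2  ]
stand_blue_hook 0.16 [246.7  16. ] [0.339 0.311 0.2  ]
dock_mouth 0.72 [111.7 211.2] [0.511 0.023 0.045]
0.195 blue (array([514.5, 297.7]), array([46.7, 24.3]), 76.6, 410) other (array([535. , 292.6]), array([ 28.4, 100. ]), 76.7, 1604)
0.16 blue (array([518.7, 296.1]), array([53. , 21.5]), 75.5, 581) other (array([564.9, 285.1]), array([30.5,  2.6]), 76.4, 95)
dock (array([508.7,  21.6]), array([110.9, 102.5]), 8.4, 3170)
```

View pics/w1.png

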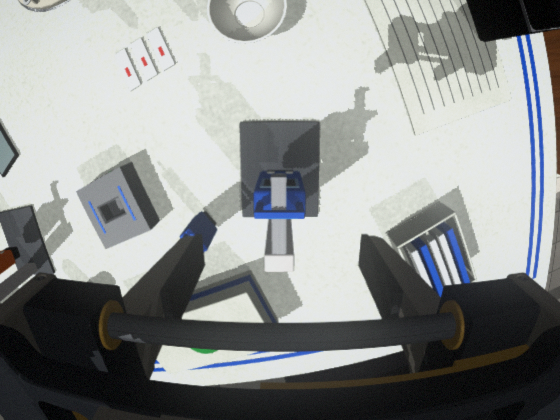

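The wrist view shows the meter's loop at (279,205) centred between the open fingers, with the hook through it. The small look-alike is at (198,230) and the dock socket at (112,208). The meter's yaw of -13.4° already matches the tool, so I'll descend with a slow end.

Call:
{"api": "jog_arm", "payload": {"steps": [{"delta_pos": [-0.21,-0.03,0.2],"claw": 91.9},{"delta_pos": [-0.21,-0.03,0.4],"claw": 91.9},{"delta_pos": [0,0,0.6],"claw": 91.9},{"delta_pos": [0,0,0.6],"claw": 91.9},{"delta_pos": [0,0,0.6],"claw": 91.9},{"delta_pos": [0,0,0.6],"claw": 91.9},{"delta_pos": [0,0,0.5],"claw": 91.9},{"delta_pos": [0,0,0.4],"claw": 91.9},{"delta_pos": [0,0,0.3],"claw": 91.9},{"delta_pos": [0,0,0.2],"claw": 91.9},{"delta_pos": [0,0,0.1],"claw": 91.9},{"delta_pos": [0,0,0],"claw": 91.9}]}}

```text
$.steps[0]: bad value
```

Run:
```python
from h import *
np.set_printoptions(precision=4,suppress=True)
s=env.sense(); print(s["time_s"],s["position"],toolyaw(s),s["ft_force"])
p=capture("wrist"); cv2.imwrite("pics/w2.png",p["image"]); P=wcloud(p); x,y,z=P[...,0],P[...,1],P[...,2]; im=p["image"].astype(int)
b=im[...,0]-im[...,2]; near=(abs(x-.523)<.1)&(abs(y-.297)<.06)
for lo,hi in ((.195,.215),(.16,.18)):
    m=near&(z>lo)&(z<hi)&(b>40); print(lo,rect(P[m]))
```

```text
3.65 [0.5047 0.3012 0.3396] (np.float64(166.32887255115338), np.float64(-0.9999994832535423)) [-0.9641  0.1464 -0.2276]
0.195 (array([519.2, 297. ]), array([46.1, 22.2]), 63.8, 381)
0.16 (array([521.4, 296.1]), array([53.4, 26.5]), 74.9, 627)
```

View pics/w2.png

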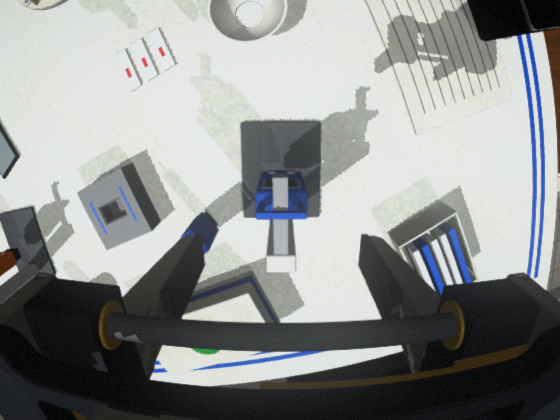

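The call was refused because every row needs a "turn". The view hasn't changed. I'll resend it with all the fields.

Call:
{"api": "jog_arm", "payload": {"steps": [{"delta_pos": [-0.21,-0.01,0.2],"turn": [0,0,-0.2],"claw": 91.9},{"delta_pos": [-0.21,-0.01,0.4],"turn": [0,0,0],"claw": 91.9},{"delta_pos": [0,0,0.6],"turn": [0,0,0],"claw": 91.9},{"delta_pos": [0,0,0.6],"turn": [0,0,0],"claw": 91.9},{"delta_pos": [0,0,0.6],"turn": [0,0,0],"claw": 91.9},{"delta_pos": [0,0,0.6],"turn": [0,0,0],"claw": 91.9},{"delta_pos": [0,0,0.5],"turn": [0,0,0],"claw": 91.9},{"delta_pos": [0,0,0.4],"turn": [0,0,0],"claw": 91.9},{"delta_pos": [0,0,0.3],"turn": [0,0,0],"claw": 91.9},{"delta_pos": [0,0,0.2],"turn": [0,0,0],"claw": 91.9},{"delta_pos": [0,0,0.1],"turn": [0,0,0],"claw": 91.9},{"delta_pos": [0,0,0],"turn": [0,0,0],"claw": 91.9}]}}

```text
time_s: 4.7
position: [0.521, 0.2957, 0.1596]
orientation: [0.118, 0.993, -0.0, -0.0]
ft_force: [-0.8, 0.2, -0.1]
finger_gap: 1.003
grasp_force: 0.0
```

Run:
```python
from h import *
np.set_printoptions(precision=4,suppress=True)
s=env.sense(); print(s["time_s"],s["position"],toolyaw(s),s["ft_force"])
p=capture("wrist"); cv2.imwrite("pics/w3.png",p["image"]); P=wcloud(p); x,y,z=P[...,0],P[...,1],P[...,2]; im=p["image"].astype(int)
b=im[...,0]-im[...,2]; near=(abs(x-.523)<.1)&(abs(y-.297)<.06)
for lo,hi in ((.2,.215),(.16,.18)):
    m=near&(z>lo)&(z<hi)&(b>40); print(lo,rect(P[m]))
```

```text
4.7 [0.521  0.2957 0.1596] (np.float64(166.4850299764931), np.float64(-0.9999997502625705)) [-0.7643  0.2125 -0.1104]
0.2 (array([513.3, 297.7]), array([46.2, 19.3]), 77.0, 1301)
0.16 (array([521.8, 295.7]), array([53.5, 29.7]), 76.7, 3032)
```

View pics/w3.png

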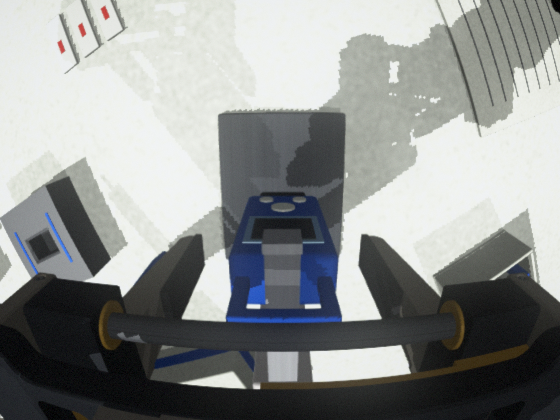

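The body sits centred between the fingers at columns 228–340, and its top face is at (0.522, 0.296), which matches the TCP. I'll close now.

Call:
{"api": "jog_arm", "payload": {"grip_force": 30, "steps": [{"delta_pos": [0,0,0],"turn": [0,0,0],"claw": 45},{"delta_pos": [0,0,0],"turn": [0,0,0],"claw": 45},{"delta_pos": [0,0,0],"turn": [0,0,0],"claw": 45},{"delta_pos": [0,0,0],"turn": [0,0,0],"claw": 45},{"delta_pos": [0,0,0],"turn": [0,0,0],"claw": 45},{"delta_pos": [0,0,0],"turn": [0,0,0],"claw": 45},{"delta_pos": [0,0,0],"turn": [0,0,0],"claw": 45},{"delta_pos": [0,0,0],"turn": [0,0,0],"claw": 45}]}}

```text
time_s: 5.42
position: [0.5211, 0.2963, 0.1603]
orientation: [0.117, 0.993, 0.0, 0.0]
ft_force: [-0.3, 0.6, 1.9]
finger_gap: 0.582
grasp_force: 30.0
```

Call:
{"api": "jog_arm", "payload": {"steps": [{"delta_pos": [0,0,-0.1],"turn": [0,0,0],"claw": 45},{"delta_pos": [0,0,-0.1],"turn": [0,0,0],"claw": 45},{"delta_pos": [0,0,-0.1],"turn": [0,0,0],"claw": 45},{"delta_pos": [0,0,-0.1],"turn": [0,0,0],"claw": 45},{"delta_pos": [0,0,0],"turn": [0,0,0],"claw": 45},{"delta_pos": [0,0,0],"turn": [0,0,0],"claw": 45}]}}

```text
time_s: 5.92
position: [0.5212, 0.2963, 0.1764]
orientation: [0.117, 0.993, 0.0, 0.0]
ft_force: [-0.9, 0.5, -3.1]
finger_gap: 0.587
grasp_force: 30.0
```

Run:
```python
from h import *
np.set_printoptions(precision=4,suppress=True)
s=env.sense(); print(s["time_s"],s["position"],toolyaw(s),s["ft_force"],s["moment"],s["grasp_force"])
p=capture("wrist"); P=wcloud(p); x,y,z=P[...,0],P[...,1],P[...,2]; im=p["image"].astype(int)
b=im[...,0]-im[...,2]; near=(abs(x-.523)<.1)&(abs(y-.297)<.06)
m=near&(z>.165)&(z<.2)&(b>40); print(rect(P[m]),np.median(z[m]), np.percentile(z[near&(b>40)],99))
```

```text
5.9167 [0.5212 0.2963 0.1764] (np.float64(166.5225317996612), np.float64(-0.9999998243083689)) [-0.8984  0.5375 -3.0635] [ 0.0641 -0.1535  0.0241] 29.998226165771484
(array([522. , 295.4]), array([53.3, 30.7]), 76.0, 3999) 0.18901538222955105 0.22310721892981578
```

It lifted 16 mm and carries about 3.1 N, so it is free of the hook. Next, draw it off along tool +x.

Call:
{"api": "jog_arm", "payload": {"steps": [{"delta_pos": [0.1,0,0],"turn": [0,0,0],"claw": 45},{"delta_pos": [0.2,0,0],"turn": [0,0,0],"claw": 45},{"delta_pos": [0.2,0,0],"turn": [0,0,0],"claw": 45},{"delta_pos": [0.2,0,0],"turn": [0,0,0],"claw": 45},{"delta_pos": [0.2,0,0],"turn": [0,0,0],"claw": 45},{"delta_pos": [0.2,0,0],"turn": [0,0,0],"claw": 45},{"delta_pos": [0.2,0,0],"turn": [0,0,0],"claw": 45},{"delta_pos": [0.2,0,0],"turn": [0,0,0],"claw": 45},{"delta_pos": [0.2,0,0],"turn": [0,0,0],"claw": 45},{"delta_pos": [0.1,0,0],"turn": [0,0,0],"claw": 45},{"delta_pos": [0,0,0],"turn": [0,0,0],"claw": 45}]}}

```text
time_s: 6.88
position: [0.4501, 0.3132, 0.1762]
orientation: [0.117, 0.993, -0.0, -0.0]
ft_force: [-0.1, -0.8, -3.6]
finger_gap: 0.582
grasp_force: 30.0
```

Run:
```python
from h import *
np.set_printoptions(precision=4,suppress=True)
s=env.sense(); y,_=toolyaw(s); print(s["time_s"],s["position"],y,s["ft_force"])
o,c,cy=rows(s["position"],[.508,.024,.26],180+8.5,12,start_yaw=y)
# first segment: straight up to .24 then carry
a,c1,y1=rows(s["position"],[s["position"][0],s["position"][1],.26],y,4,start_yaw=y)
o,c,cy=rows(c1,[.508,.0235,.24],188.5,16,start_yaw=y1)
for q,t in a+o: print(q,t)
print(c,cy)
```

```text
6.8833 [0.4501 0.3132 0.1762] 166.5603147589031 [-0.0895 -0.7733 -3.5781]
[0.0, 0.0, -0.52] -0.0
[0.0, 0.0, -0.53] -0.0
[0.0, 0.0, -0.52] -0.0
[0.0, 0.0, -0.53] -0.0
[-0.19, -0.42, 0.03] -1.4
[-0.19, -0.42, 0.03] -1.3
[-0.17, -0.43, 0.03] -1.4
[-0.16, -0.43, 0.04] -1.4
[-0.15, -0.44, 0.03] -1.4
[-0.15, -0.44, 0.03] -1.3
[-0.13, -0.44, 0.03] -1.4
[-0.12, -0.45, 0.03] -1.4
[-0.11, -0.44, 0.03] -1.3
[-0.1, -0.46, 0.03] -1.4
[-0.09, -0.45, 0.04] -1.4
[-0.07, -0.45, 0.03] -1.4
[-0.07, -0.46, 0.03] -1.3
[-0.05, -0.46, 0.03] -1.4
[-0.05, -0.46, 0.03] -1.4
[-0.03, -0.46, 0.03] -1.3
[0.5079 0.0234 0.2402] 188.46031475890322
```

It is clear of the lip. Now raise it and carry it to above the dock.

Call:
{"api": "jog_arm", "payload": {"steps": [{"delta_pos": [0,0,-0.4],"turn": [0,0,0],"claw": 45},{"delta_pos": [0,0,-0.6],"turn": [0,0,0],"claw": 45},{"delta_pos": [0,0,-0.6],"turn": [0,0,0],"claw": 45},{"delta_pos": [0,0,-0.5],"turn": [0,0,0],"claw": 45},{"delta_pos": [-0.19,-0.42,0.03],"turn": [0,0,-1.4],"claw": 45},{"delta_pos": [-0.19,-0.42,0.03],"turn": [0,0,-1.3],"claw": 45},{"delta_pos": [-0.17,-0.43,0.03],"turn": [0,0,-1.4],"claw": 45},{"delta_pos": [-0.16,-0.43,0.04],"turn": [0,0,-1.4],"claw": 45},{"delta_pos": [-0.15,-0.44,0.03],"turn": [0,0,-1.4],"claw": 45},{"delta_pos": [-0.15,-0.44,0.03],"turn": [0,0,-1.3],"claw": 45}]}}

```text
time_s: 7.72
position: [0.4732, 0.2033, 0.2525]
orientation: [0.045, 0.999, -0.0, 0.0]
ft_force: [1.0, 0.3, -1.8]
finger_gap: 0.586
grasp_force: 30.0
```

Call:
{"api": "jog_arm", "payload": {"steps": [{"delta_pos": [-0.13,-0.44,0.03],"turn": [0,0,-1.4],"claw": 45},{"delta_pos": [-0.12,-0.45,0.03],"turn": [0,0,-1.4],"claw": 45},{"delta_pos": [-0.11,-0.44,0.03],"turn": [0,0,-1.3],"claw": 45},{"delta_pos": [-0.1,-0.46,0.03],"turn": [0,0,-1.4],"claw": 45},{"delta_pos": [-0.09,-0.45,0.04],"turn": [0,0,-1.4],"claw": 45},{"delta_pos": [-0.07,-0.45,0.03],"turn": [0,0,-1.4],"claw": 45},{"delta_pos": [-0.07,-0.46,0.03],"turn": [0,0,-1.3],"claw": 45},{"delta_pos": [-0.05,-0.46,0.03],"turn": [0,0,-1.4],"claw": 45},{"delta_pos": [-0.05,-0.46,0.03],"turn": [0,0,-1.4],"claw": 45},{"delta_pos": [-0.03,-0.46,0.03],"turn": [0,0,-1.3],"claw": 45},{"delta_pos": [0,0,0],"turn": [0,0,0],"claw": 45},{"delta_pos": [0,0,0],"turn": [0,0,0],"claw": 45}]}}

```text
time_s: 8.72
position: [0.5089, 0.0224, 0.24]
orientation: [-0.072, 0.997, 0.0, 0.0]
ft_force: [-0.5, 0.2, -3.4]
finger_gap: 0.586
grasp_force: 30.0
```

Run:
```python
from h import *
np.set_printoptions(precision=4,suppress=True)
s=env.sense(); y,_=toolyaw(s); print(s["time_s"],s["position"],y,s["ft_force"],s["grasp_force"])
p=capture("wrist"); cv2.imwrite("pics/w4.png",p["image"]); P=wcloud(p); x,y,z=P[...,0],P[...,1],P[...,2]; im=p["image"].astype(int)
b=im[...,0]-im[...,2]; near=(abs(x-.508)<.1)&(abs(y-.023)<.1)
m=near&(abs(z-.045)<.006); print("dock",rect(P[m]),np.median(z[m])); print("stripes",rect(P[m&(b>40)]))
m=near&(z>.22)&(z<.262)&(b>40); print("bodytop",rect(P[m]),np.median(z[m]))
for r in nets.spot_point(p,"dock_mouth")[:2]: print(round(r["score"],2),np.array(r["xy"]),wray_z(p,*r["xy"],.045))
q=capture("side"); cv2.imwrite("pics/s4.png",cv2.resize(q["image"][100:330,160:440],None,fx=2.6,fy=2.6))
for r in nets.spot_point(q,"dock_mouth")[:2]: print(round(r["score"],2),np.array(r["xy"]),ray_z(q,*r["xy"],.045))
```

```text
8.7167 [0.5089 0.0224 0.24  ] -171.71242024764226 [-0.4892  0.2355 -3.3534] 29.998107254505157
dock (array([506.4,  21.1]), array([104.9, 100.5]), 8.6, 5278) 0.044262914325380265
stripes (array([502.9,  20.4]), array([48.1, 71.1]), 8.9, 392)
bodytop (array([509.8,  21.8]), array([30.6, 53.1]), 7.6, 5748) 0.2527313562401544
0.73 [278.7 182.1] [0.5111 0.0194 0.045 ]
0.61 [292.3 226.9] [0.5029 0.0177 0.045 ]
0.31 [287.2 152.3] [ 0.6888 -0.1912  0.045 ]
```

View pics/w4.png

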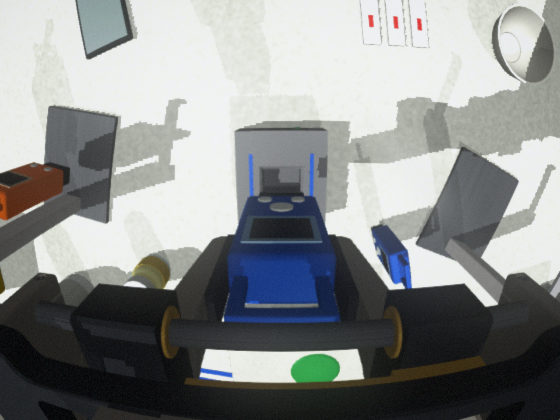

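View pics/s4.png

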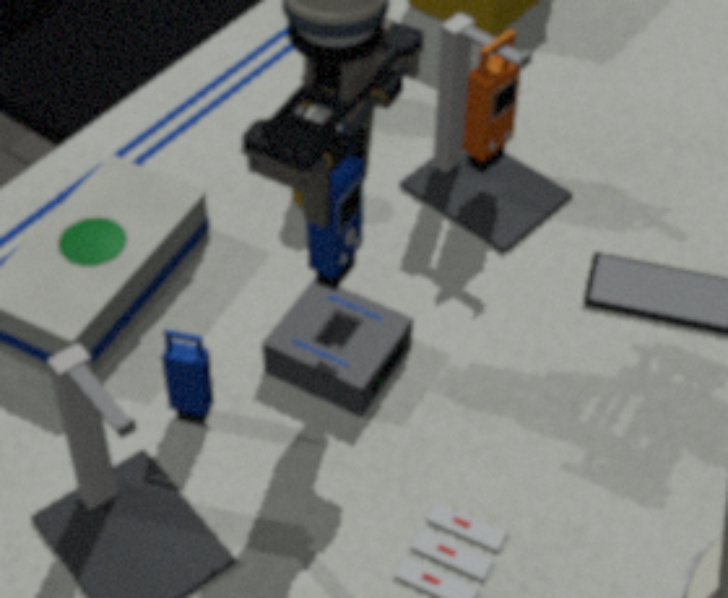

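The wrist view shows the meter held centred above the dock, with the stripes at columns 251 and 312 and the socket's near edge at (281,170). The side view confirms the plug is above and beyond the socket at about (338,327) in the crop. One finer check of socket centring and meter tilt before insertion.

Run:
```python
from h import *
np.set_printoptions(precision=4,suppress=True)
s=env.sense(); y,_=toolyaw(s); print(s["position"],y)
p=capture("wrist"); P=wcloud(p); im=p["image"].astype(int); b=im[...,0]-im[...,2]
# coordinates along dock axes (yaw 8.6), relative to the TCP
a=np.radians(8.6); D=P-np.array(s["position"]); X=D[...,0]*np.cos(a)+D[...,1]*np.sin(a); Y=-D[...,0]*np.sin(a)+D[...,1]*np.cos(a); Z=P[...,2]
pc=lambda v:np.percentile(v,[1,50,99])
m=(abs(X)<.09)&(abs(Y)<.09)&(abs(Z-.0445)<.004); print("dock X",pc(X[m]),"Y",pc(Y[m]))
for sgn in (1,-1):
    k=m&(b>40)&(Y*sgn>0.01); print("stripe X",pc(X[k]),"Y",pc(Y[k]))
k=(abs(X)<.04)&(abs(Y)<.035)&(Z<.038)&(Z>.005); print("socket X",pc(X[k]),"Y",pc(Y[k]),"Z",pc(Z[k]),k.sum())
k=(abs(Y)<.02)&(X<-.008)&(X>-.03)&(Z>.15)&(Z<.24); A=np.c_[Z[k],np.ones(k.sum())]; f,r,_,_=np.linalg.lstsq(A,X[k],rcond=None); print("front face dX/dZ",f,k.sum(),pc(Z[k]),pc(X[k]))
k=(abs(X)<.03)&(abs(Y)<.04)&(Z>.225)&(Z<.262)&(b>40); print("bodytop X",pc(X[k]),"Y",pc(Y[k]),pc(Z[k]))
```

```text
[0.5087 0.0238 0.2402] -171.5607659246221
dock X [-0.0541 -0.0241  0.0385] Y [-0.0518 -0.0038  0.047 ]
stripe X [-0.0302 -0.0087  0.0164] Y [0.0285 0.0307 0.0331]
stripe X [-0.0295 -0.0075  0.017 ] Y [-0.0379 -0.0352 -0.0327]
socket X [-0.0085  0.0048  0.0138] Y [-0.0237 -0.0025  0.0188] Z [0.0145 0.0164 0.035 ] 874
front face dX/dZ [-0.0134 -0.0113] 3094 [0.1523 0.212  0.2398] [-0.0151 -0.0143 -0.0128]
bodytop X [-0.0139 -0.0046  0.015 ] Y [-0.026  -0.0003  0.0245] [0.2389 0.2528 0.2606]
```

The socket sits 1.8 mm toward -y relative to the held body, and x agrees within 1 mm. The tilt is about 0.8°. I'll correct this and go down to just above the mouth.

Call:
{"api": "jog_arm", "payload": {"steps": [{"delta_pos": [0.01,-0.04,0.1],"turn": [0,0,-0.1],"claw": 45},{"delta_pos": [0,0,0.25],"turn": [0,0,0],"claw": 45},{"delta_pos": [0,0,0.3],"turn": [0,0,0],"claw": 45},{"delta_pos": [0,0,0.3],"turn": [0,0,0],"claw": 45},{"delta_pos": [0,0,0.3],"turn": [0,0,0],"claw": 45},{"delta_pos": [0,0,0.25],"turn": [0,0,0],"claw": 45},{"delta_pos": [0,0,0.2],"turn": [0,0,0],"claw": 45},{"delta_pos": [0,0,0.1],"turn": [0,0,0],"claw": 45},{"delta_pos": [0,0,0],"turn": [0,0,0],"claw": 45},{"delta_pos": [0,0,0],"turn": [0,0,0],"claw": 45}]}}

```text
time_s: 9.8
position: [0.5086, 0.0216, 0.1681]
orientation: [-0.074, 0.997, 0.0, -0.0]
ft_force: [-0.7, -0.4, -3.3]
finger_gap: 0.584
grasp_force: 30.0
```

Call:
{"api": "jog_arm", "payload": {"steps": [{"delta_pos": [0,0,0.05],"turn": [0,0,0],"claw": 45},{"delta_pos": [0,0,0.05],"turn": [0,0,0],"claw": 45},{"delta_pos": [0,0,0.05],"turn": [0,0,0],"claw": 45},{"delta_pos": [0,0,0.05],"turn": [0,0,0],"claw": 45},{"delta_pos": [0,0,0.05],"turn": [0,0,0],"claw": 45},{"delta_pos": [0,0,0],"turn": [0,0,0],"claw": 45},{"delta_pos": [0,0,0],"turn": [0,0,0],"claw": 45}]}}

```text
time_s: 10.38
position: [0.5084, 0.0215, 0.1579]
orientation: [-0.074, 0.997, 0.0, -0.0]
ft_force: [0.5, 0.7, -3.0]
finger_gap: 0.585
grasp_force: 30.0
```

There is no contact force and the tip is inside the mouth. I'll continue slowly.

Call:
{"api": "jog_arm", "payload": {"steps": [{"delta_pos": [0,0,0.05],"turn": [0,0,0],"claw": 45},{"delta_pos": [0,0,0.05],"turn": [0,0,0],"claw": 45},{"delta_pos": [0,0,0.05],"turn": [0,0,0],"claw": 45},{"delta_pos": [0,0,0.05],"turn": [0,0,0],"claw": 45},{"delta_pos": [0,0,0],"turn": [0,0,0],"claw": 45}]}}

```text
time_s: 10.8
position: [0.5082, 0.0215, 0.1496]
orientation: [-0.074, 0.997, 0.0, -0.0]
ft_force: [-0.2, 0.8, -2.3]
finger_gap: 0.583
grasp_force: 30.0
```

Call:
{"api": "jog_arm", "payload": {"steps": [{"delta_pos": [0,0,0.05],"turn": [0,0,0],"claw": 45},{"delta_pos": [0,0,0.05],"turn": [0,0,0],"claw": 45},{"delta_pos": [0,0,0.05],"turn": [0,0,0],"claw": 45},{"delta_pos": [0,0,0.05],"turn": [0,0,0],"claw": 45},{"delta_pos": [0,0,0.05],"turn": [0,0,0],"claw": 45},{"delta_pos": [0,0,0],"turn": [0,0,0],"claw": 45},{"delta_pos": [0,0,0],"turn": [0,0,0],"claw": 45}]}}

```text
time_s: 11.38
position: [0.5084, 0.0215, 0.1399]
orientation: [-0.074, 0.997, 0.0, -0.0]
ft_force: [-0.1, 0.2, -3.6]
finger_gap: 0.585
grasp_force: 30.0
```

Still free at z = 0.140, with home expected near 0.135. I'll take the last millimetres in small steps.

Call:
{"api": "jog_arm", "payload": {"steps": [{"delta_pos": [0,0,0.03],"turn": [0,0,0],"claw": 45},{"delta_pos": [0,0,0.03],"turn": [0,0,0],"claw": 45},{"delta_pos": [0,0,0.03],"turn": [0,0,0],"claw": 45},{"delta_pos": [0,0,0],"turn": [0,0,0],"claw": 45},{"delta_pos": [0,0,0],"turn": [0,0,0],"claw": 45}]}}

```text
time_s: 11.8
position: [0.5088, 0.0215, 0.1373]
orientation: [-0.074, 0.997, 0.0, 0.0]
ft_force: [-3.1, -0.3, 6.6]
finger_gap: 0.586
grasp_force: 30.0
```

Call:
{"api": "jog_arm", "payload": {"steps": [{"delta_pos": [0,0,0.03],"turn": [0,0,0],"claw": 45},{"delta_pos": [0,0,0],"turn": [0,0,0],"claw": 45},{"delta_pos": [0,0,0],"turn": [0,0,0],"claw": 45}]}}

```text
time_s: 12.05
position: [0.5091, 0.0216, 0.1372]
orientation: [-0.074, 0.997, 0.0, 0.001]
ft_force: [-7.1, -0.7, 18.8]
finger_gap: 0.585
grasp_force: 30.0
```

Call:
{"api": "jog_arm", "payload": {"steps": [{"delta_pos": [0,0,-0.03],"turn": [0,0,0],"claw": 45},{"delta_pos": [0,0,0],"turn": [0,0,0],"claw": 45}]}}

```text
time_s: 12.22
position: [0.509, 0.0215, 0.1372]
orientation: [-0.074, 0.997, -0.0, 0.001]
ft_force: [-2.3, 0.0, 8.2]
finger_gap: 0.589
grasp_force: 30.0
```

Run:
```python
from h import *
np.set_printoptions(precision=4,suppress=True)
s=env.sense(); print(s["position"],toolyaw(s),s["ft_force"],s["moment"])
p=capture("wrist"); cv2.imwrite("pics/w5.png",p["image"]); P=wcloud(p); im=p["image"].astype(int); b=im[...,0]-im[...,2]
a=np.radians(8.6); D=P-np.array(s["position"]); X=D[...,0]*np.cos(a)+D[...,1]*np.sin(a); Y=-D[...,0]*np.sin(a)+D[...,1]*np.cos(a); Z=P[...,2]
pc=lambda v:np.percentile(v,[1,50,99])
m=(X<-.02)&(X>-.06)&(abs(Y)<.055)&(abs(Z-.0445)<.006); print("dock top Z",pc(Z[m]),"Y",pc(Y[m]),"X",pc(X[m]))
k=(abs(Y)<.02)&(X<-.008)&(X>-.03)&(Z>.06)&(Z<.14); f=np.polyfit(Z[k],X[k],1); print("front slope",f,pc(X[k]))
k=(abs(X)<.012)&(abs(Y)<.015)&(abs(Z-.15)<.012)&(b>40); print("bodytop Z",pc(Z[k]),k.sum())
q=capture("side"); cv2.imwrite("pics/s5.png",cv2.resize(q["image"][150:290,220:380],None,fx=4,fy=4,interpolation=cv2.INTER_CUBIC))
```

```text
[0.509  0.0215 0.1372] (np.float64(-171.4788045553867), np.float64(-0.9999991571808167)) [-2.2847  0.043   8.1819] [0.1683 0.3639 0.0292]
dock top Z [0.0402 0.0443 0.0459] Y [-0.0489  0.      0.0491] X [-0.0551 -0.038  -0.0204]
front slope [-0.0078 -0.0133] [-0.0152 -0.0143 -0.013 ]
bodytop Z [0.1485 0.1502 0.1515] 2641
```

View pics/s5.png

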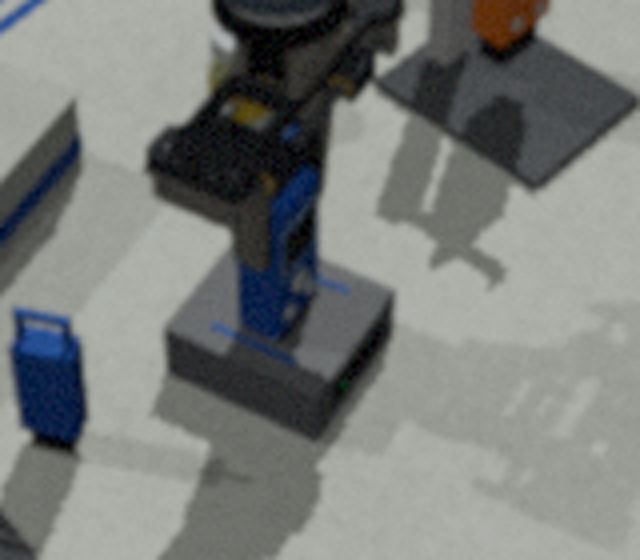

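The body appears to rest on the dock. Its top is at z 0.150 against the expected 0.149, and the slope is 0.4°. I'll relax the grip so it settles, then open evenly.

Call:
{"api": "jog_arm", "payload": {"grip_force": 4, "steps": [{"delta_pos": [0,0,0],"turn": [0,0,0],"claw": 45},{"delta_pos": [0,0,0],"turn": [0,0,0],"claw": 45},{"delta_pos": [0,0,0.03],"turn": [0,0,0],"claw": 45},{"delta_pos": [0,0,0.02],"turn": [0,0,0],"claw": 45},{"delta_pos": [0,0,0],"turn": [0,0,0],"claw": 45},{"delta_pos": [0,0,0],"turn": [0,0,0],"claw": 45}]}}

```text
time_s: 12.82
position: [0.5094, 0.0215, 0.1351]
orientation: [-0.074, 0.997, -0.0, 0.001]
ft_force: [0.2, -0.8, 5.2]
finger_gap: 0.588
grasp_force: 4.0
```

Call:
{"api": "jog_arm", "payload": {"steps": [{"delta_pos": [0,0,0],"turn": [0,0,0],"claw": 60},{"delta_pos": [0,0,0],"turn": [0,0,0],"claw": 70},{"delta_pos": [0,0,0],"turn": [0,0,0],"claw": 80},{"delta_pos": [0,0,0],"turn": [0,0,0],"claw": 90},{"delta_pos": [0,0,0],"turn": [0,0,0],"claw": 90},{"delta_pos": [0,0,0],"turn": [0,0,0],"claw": 90},{"delta_pos": [0,0,0],"turn": [0,0,0],"claw": 90}]}}

```text
time_s: 13.4
position: [0.5085, 0.0215, 0.1344]
orientation: [-0.074, 0.997, -0.0, -0.0]
ft_force: [-0.7, 0.2, 1.2]
finger_gap: 0.978
grasp_force: 0.0
```

```bash
cat > chk.py <<'E'
from h import *
np.set_printoptions(precision=4,suppress=True)
s=env.sense(); print(s["time_s"],s["position"],s["ft_force"],s["finger_gap"])
p=capture("wrist"); cv2.imwrite(f"pics/w{p['shot']}.png",p["image"]); print(p["shot"]); P=wcloud(p); im=p["image"].astype(int); b=im[...,0]-im[...,2]
a=np.radians(8.6); D=P-np.array([.508,.0215,0]); X=D[...,0]*np.cos(a)+D[...,1]*np.sin(a); Y=-D[...,0]*np.sin(a)+D[...,1]*np.cos(a); Z=P[...,2]
pc=lambda v:np.percentile(v,[1,50,99])
m=(X<-.02)&(X>-.06)&(abs(Y)<.055)&(abs(Z-.0445)<.006); print("dock top Z",pc(Z[m]),"X",pc(X[m]),"Y",pc(Y[m]))
k=(abs(Y)<.02)&(X<-.008)&(X>-.03)&(Z>.06)&(Z<.14); print("front slope",np.polyfit(Z[k],X[k],1),pc(X[k]))
k=(abs(X)<.012)&(abs(Y)<.015)&(abs(Z-.15)<.012)&(b>40); print("bodytop Z",pc(Z[k]),k.sum()); print("pitch/roll",np.linalg.lstsq(np.c_[X[k],Y[k],np.ones(k.sum())],Z[k],rcond=None)[0])
k=(abs(X)<.03)&(abs(Y)<.04)&(abs(Z-.15)<.012)&(b>40); print("XY",pc(X[k]),pc(Y[k]))
E
python3 chk.py
```

```text
13.4 [0.5085 0.0215 0.1344] [-0.6965  0.2035  1.248 ] 0.9784024452377602
15
dock top Z [0.0427 0.0443 0.0459] X [-0.054  -0.0376 -0.0203] Y [-0.0491 -0.      0.0489]
front slope [-0.0088 -0.0123] [-0.0143 -0.0135 -0.0121]
bodytop Z [0.1471 0.1502 0.1516] 2826
pitch/roll [ 0.0413 -0.0029  0.1501]
XY [-0.013  -0.0037  0.0153] [-0.026   0.0001  0.0243]
```

Call:
{"api": "jog_arm", "payload": {"steps": [{"delta_pos": [0,0,-0.1],"turn": [0,0,0],"claw": 91},{"delta_pos": [0,0,-0.3],"turn": [0,0,0],"claw": 91},{"delta_pos": [0,0,-0.5],"turn": [0,0,0],"claw": 91},{"delta_pos": [0,0,-0.6],"turn": [0,0,0],"claw": 91},{"delta_pos": [0,0,-0.7],"turn": [0,0,0],"claw": 91},{"delta_pos": [0,0,-0.7],"turn": [0,0,0],"claw": 91},{"delta_pos": [0,0,-0.7],"turn": [0,0,0],"claw": 91},{"delta_pos": [0,0,-0.5],"turn": [0,0,0],"claw": 91},{"delta_pos": [0,0,-0.3],"turn": [0,0,0],"claw": 91},{"delta_pos": [0,0,0],"turn": [0,0,0],"claw": 91}]}}

```text
time_s: 14.28
position: [0.5099, 0.0216, 0.3137]
orientation: [-0.074, 0.997, -0.0, 0.003]
ft_force: [-0.8, 0.0, -0.0]
finger_gap: 0.988
grasp_force: 0.0
```

```bash
cat >> chk.py <<'E'
q=capture("side"); S=cloud(q); c=(abs(S[...,0]-.508)<.04)&(abs(S[...,1]-.0215)<.04); bb=q["image"].astype(int); bb=bb[...,0]-bb[...,2]
k=c&(S[...,2]>.06)&(bb>40); print("side blue Z",pc(S[...,2][k]))
k=(abs(S[...,0]-.5)<.06)&(abs(S[...,1]-.02)<.06)&(abs(S[...,2]-.045)<.006)&(bb<25); print("side dock Z",pc(S[...,2][k]))
k=(abs(X)<.03)&(abs(Y)<.04)&(Z>.175)&(Z<.195)&(b>40); print("loop",pc(X[k]),pc(Y[k]),pc(Z[k]))
cv2.imwrite(f"pics/s{q['shot']}.png",cv2.resize(q["image"][150:310,160:390],None,fx=3.4,fy=3.4,interpolation=cv2.INTER_CUBIC)); print(q["shot"])
E
python3 chk.py
```

```text
14.2833 [0.5099 0.0216 0.3137] [-0.7588  0.0442 -0.0481] 0.9879668362028993
16
dock top Z [0.0406 0.0443 0.0462] X [-0.0538 -0.0372 -0.0202] Y [-0.0489  0.0002  0.0493]
front slope [-0.0059 -0.0129] [-0.0144 -0.0137 -0.0125]
bodytop Z [0.1473 0.1503 0.1519] 567
pitch/roll [0.0691 0.0088 0.1504]
XY [-0.0124 -0.0037  0.0176] [-0.0273 -0.0011  0.025 ]
side blue Z [0.0614 0.1461 0.1868]
side dock Z [0.0393 0.0456 0.0503]
loop [-0.001   0.0016  0.0056] [-0.0237 -0.0011  0.0223] [0.1772 0.1831 0.1846]
17
```

View images.

View pics/s17.png

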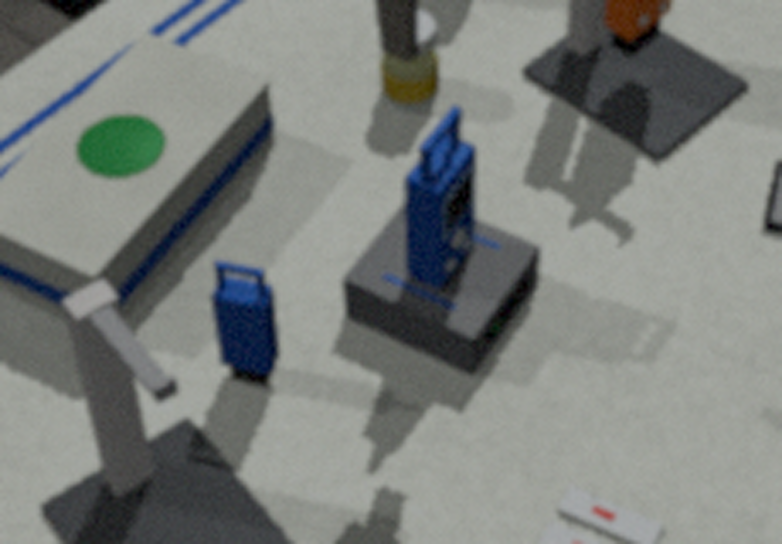

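No gap is visible: the meter stands upright in the socket at about (440,210), and the look-alike and the orange thermometer are untouched. Wrist-camera heights read about 1.8 mm above nominal, so I'll press lightly on the crossbar with closed fingertips. That will confirm it is home and push it in if it isn't.

Call:
{"api": "jog_arm", "payload": {"steps": [{"delta_pos": [0,0,0.1],"turn": [0,0,0],"claw": 0},{"delta_pos": [0,0,0.3],"turn": [0,0,0],"claw": 0},{"delta_pos": [0,0,0.4],"turn": [0,0,0],"claw": 0},{"delta_pos": [0,0,0.4],"turn": [0,0,0],"claw": 0},{"delta_pos": [0,0,0.4],"turn": [0,0,0],"claw": 0},{"delta_pos": [0,0,0.4],"turn": [0,0,0],"claw": 0},{"delta_pos": [0,0,0.3],"turn": [0,0,0],"claw": 0},{"delta_pos": [0,0,0.2],"turn": [0,0,0],"claw": 0},{"delta_pos": [0,0,0.1],"turn": [0,0,0],"claw": 0},{"delta_pos": [0,0,0],"turn": [0,0,0],"claw": 0},{"delta_pos": [0,0,0],"turn": [0,0,0],"claw": 0}]}}

```text
time_s: 15.3
position: [0.5085, 0.0215, 0.2064]
orientation: [-0.074, 0.997, -0.0, -0.0]
ft_force: [0.2, 0.4, -0.3]
finger_gap: 0.215
grasp_force: 0.0
```

Call:
{"api": "jog_arm", "payload": {"steps": [{"delta_pos": [0,0,0],"turn": [0,0,0],"claw": 0},{"delta_pos": [0,0,0],"turn": [0,0,0],"claw": 0},{"delta_pos": [0,0,0],"turn": [0,0,0],"claw": 0},{"delta_pos": [0,0,0],"turn": [0,0,0],"claw": 0},{"delta_pos": [0,0,0.03],"turn": [0,0,0],"claw": 0},{"delta_pos": [0,0,0.03],"turn": [0,0,0],"claw": 0},{"delta_pos": [0,0,0],"turn": [0,0,0],"claw": 0}]}}

```text
time_s: 15.88
position: [0.5084, 0.0215, 0.2039]
orientation: [-0.074, 0.997, 0.0, -0.0]
ft_force: [-0.3, -0.2, 0.1]
finger_gap: 0.001
grasp_force: 0.0
```

Call:
{"api": "jog_arm", "payload": {"steps": [{"delta_pos": [0,0,0.03],"turn": [0,0,0],"claw": 0},{"delta_pos": [0,0,0],"turn": [0,0,0],"claw": 0},{"delta_pos": [0,0,0],"turn": [0,0,0],"claw": 0}]}}

```text
time_s: 16.13
position: [0.5089, 0.0216, 0.2031]
orientation: [-0.074, 0.997, -0.0, 0.0]
ft_force: [0.7, -0.1, 1.7]
finger_gap: 0.005
grasp_force: 1.1
```

Contact came at a tip height of 0.184 against 0.182 when home, which confirms it is about 2 mm proud. I'll press gently.

Call:
{"api": "jog_arm", "payload": {"steps": [{"delta_pos": [0,0,0.02],"turn": [0,0,0],"claw": 0},{"delta_pos": [0,0,0],"turn": [0,0,0],"claw": 0},{"delta_pos": [0,0,0],"turn": [0,0,0],"claw": 0}]}}

```text
time_s: 16.38
position: [0.5093, 0.0216, 0.203]
orientation: [-0.074, 0.997, 0.0, 0.001]
ft_force: [-1.0, 0.6, 8.2]
finger_gap: 0.002
grasp_force: 4.4
```

Call:
{"api": "jog_arm", "payload": {"steps": [{"delta_pos": [0,0,0.02],"turn": [0,0,0],"claw": 0},{"delta_pos": [0,0,0],"turn": [0,0,0],"claw": 0},{"delta_pos": [0,0,0],"turn": [0,0,0],"claw": 0}]}}

```text
time_s: 16.63
position: [0.5099, 0.0216, 0.203]
orientation: [-0.074, 0.997, -0.0, 0.002]
ft_force: [-1.5, -0.2, 14.1]
finger_gap: 0.007
grasp_force: 7.4
```

It stays rigid under 14 N. Before pressing any harder I'll back off and check the height readings against references of known height: the empty hook at 0.200, the hanging thermometer at 0.207, and the table.

Call:
{"api": "jog_arm", "payload": {"steps": [{"delta_pos": [0,0,-0.1],"turn": [0,0,0],"claw": 0},{"delta_pos": [0,0,-0.3],"turn": [0,0,0],"claw": 0},{"delta_pos": [0,0,-0.6],"turn": [0,0,0],"claw": 0},{"delta_pos": [0,0,-0.7],"turn": [0,0,0],"claw": 0},{"delta_pos": [0,0,-0.7],"turn": [0,0,0],"claw": 0},{"delta_pos": [0,0,-0.5],"turn": [0,0,0],"claw": 0},{"delta_pos": [0,0,-0.2],"turn": [0,0,0],"claw": 0},{"delta_pos": [0,0,0],"turn": [0,0,0],"claw": 0},{"delta_pos": [0,0,0],"turn": [0,0,0],"claw": 0}]}}

```text
time_s: 17.38
position: [0.5082, 0.0215, 0.3244]
orientation: [-0.074, 0.997, 0.0, -0.0]
ft_force: [-0.3, 0.0, -0.5]
finger_gap: 0.003
grasp_force: 0.0
```

```bash
cat > ref.py <<'E'
from h import *
np.set_printoptions(precision=4,suppress=True)
print(env.sense()["position"],env.sense()["ft_force"])
def frame(P,o,yaw):
    a=np.radians(yaw); D=P-np.array([*o,0]); return D[...,0]*np.cos(a)+D[...,1]*np.sin(a),-D[...,0]*np.sin(a)+D[...,1]*np.cos(a),P[...,2]
md=lambda v:(np.round(np.median(v),4),len(v)) if len(v) else None
for n in ("wrist","side","top"):
    p=capture(n); P=(wcloud if n=="wrist" else cloud)(p); im=p["image"].astype(int); b=im[...,0]-im[...,2]
    X,Y,Z=frame(P,(.5205,.2963),-13.5); k=(abs(Y)<.005)&(X>-.028)&(X<.04)&(abs(Z-.2)<.012); print(n,"hook",md(Z[k]))
    k=(abs(X)<.06)&(abs(Y)<.045)&(Z<.02)&(Z>-.01); print(" plate .008",md(Z[k]))
    X,Y,Z=frame(P,(.509,.0215),8.6)
    k=(X<-.022)&(X>-.05)&(abs(Y)<.045)&(abs(Z-.045)<.01); print(" dock .045",md(Z[k]))
    k=(abs(X)<.012)&(abs(Y)<.014)&(abs(Z-.15)<.012)&(b>30); print(" body .149",md(Z[k]),md(Z[k&(X<-.005)]))
    k=(abs(X)<.006)&(abs(Y)<.02)&(abs(Z-.183)<.01)&(b>30); print(" loop .182",md(Z[k]))
    k=(X<-.008)&(X>-.022)&(abs(Y)<.022)&(Z>.06)&(Z<.145); print(" front slope",np.round(np.polyfit(Z[k],X[k],1),4) if k.sum()>20 else None)
    k=(X<-.09)&(X>-.2)&(abs(Y)<.05)&(abs(Z)<.01); print(" table",md(Z[k]))
    o=(im[...,2]-im[...,0]>60); X,Y,Z=frame(P,(.53,-.265),0); k=o&(abs(X)<.04)&(abs(Y)<.04)&(abs(Z-.207)<.008); print(" therm loop .207",md(Z[k]))
E
python3 ref.py
```

```text
[0.5082 0.0215 0.3244] [-0.3398  0.0003 -0.5138]
wrist hook (np.float64(0.1994), 318)
 plate .008 (np.float64(0.0075), 3041)
 dock .045 (np.float64(0.0442), 1411)
 body .149 (np.float64(0.1503), 463) (np.float64(0.1501), 195)
 loop .182 (np.float64(0.1832), 345)
 front slope [-0.0028 -0.0141]
 table (np.float64(-0.0008), 5081)
 therm loop .207 (np.float64(0.2058), 195)
side hook (np.float64(0.2012), 126)
 plate .008 (np.float64(0.009), 1742)
 dock .045 (np.float64(0.0457), 315)
 body .149 (np.float64(0.1516), 63) (np.float64(0.1518), 22)
 loop .182 (np.float64(0.1839), 49)
 front slope [-0.0072 -0.0136]
 table (np.float64(0.0007), 1460)
 therm loop .207 (np.float64(0.2066), 42)
top hook (np.float64(0.2002), 96)
 plate .008 (np.float64(0.0082), 1044)
 dock .045 (np.float64(0.0451), 242)
 body .149 None None
 loop .182 None
 front slope None
 table (np.float64(0.0001), 1152)
 therm loop .207 (np.float64(0.2068), 45)
```

References read true to within 1 mm, so the meter really sits about 1.8 mm proud while standing upright. I'll press on the crossbar again with up to about 30 N, which is under the 40 N limit. I'll also correct the sideways give I saw under load.

Call:
{"api": "jog_arm", "payload": {"steps": [{"delta_pos": [0,0,0.2],"turn": [0,0,0],"claw": 0},{"delta_pos": [0,0,0.5],"turn": [0,0,0],"claw": 0},{"delta_pos": [0,0,0.7],"turn": [0,0,0],"claw": 0},{"delta_pos": [0,0,0.7],"turn": [0,0,0],"claw": 0},{"delta_pos": [0,0,0.5],"turn": [0,0,0],"claw": 0},{"delta_pos": [0,0,0.2],"turn": [0,0,0],"claw": 0},{"delta_pos": [0,0,0.1],"turn": [0,0,0],"claw": 0},{"delta_pos": [0,0,0.1],"turn": [0,0,0],"claw": 0},{"delta_pos": [0,0,0.03],"turn": [0,0,0],"claw": 0},{"delta_pos": [0,0,0],"turn": [0,0,0],"claw": 0},{"delta_pos": [0,0,0],"turn": [0,0,0],"claw": 0}]}}

```text
time_s: 18.45
position: [0.5091, 0.0216, 0.205]
orientation: [-0.074, 0.997, -0.0, 0.001]
ft_force: [0.6, 0.5, 0.3]
finger_gap: 0.005
grasp_force: 0.0
```

Call:
{"api": "jog_arm", "payload": {"steps": [{"delta_pos": [0.015,0,0.02],"turn": [0,0,0],"claw": 0},{"delta_pos": [0.015,0,0.02],"turn": [0,0,0],"claw": 0},{"delta_pos": [0,0,0],"turn": [0,0,0],"claw": 0},{"delta_pos": [0,0,0],"turn": [0,0,0],"claw": 0}]}}

```text
time_s: 18.78
position: [0.5077, 0.0213, 0.2031]
orientation: [-0.074, 0.997, -0.0, 0.001]
ft_force: [0.3, 0.4, 5.2]
finger_gap: 0.004
grasp_force: 2.2
```

Call:
{"api": "jog_arm", "payload": {"steps": [{"delta_pos": [0.01,0,0.02],"turn": [0,0,0],"claw": 0},{"delta_pos": [0.01,0,0.02],"turn": [0,0,0],"claw": 0},{"delta_pos": [0,0,0],"turn": [0,0,0],"claw": 0},{"delta_pos": [0,0,0],"turn": [0,0,0],"claw": 0}]}}

```text
time_s: 19.12
position: [0.5081, 0.0214, 0.2029]
orientation: [-0.074, 0.997, 0.0, 0.002]
ft_force: [-2.0, 0.5, 16.7]
finger_gap: 0.006
grasp_force: 8.3
```

Call:
{"api": "jog_arm", "payload": {"steps": [{"delta_pos": [0.01,0,0.02],"turn": [0,0,0],"claw": 0},{"delta_pos": [0,0,0],"turn": [0,0,0],"claw": 0},{"delta_pos": [0,0,0],"turn": [0,0,0],"claw": 0}]}}

```text
time_s: 19.37
position: [0.5084, 0.0214, 0.2029]
orientation: [-0.074, 0.997, 0.0, 0.003]
ft_force: [-1.6, -0.3, 21.5]
finger_gap: 0.003
grasp_force: 11.1
```

Call:
{"api": "jog_arm", "payload": {"steps": [{"delta_pos": [0.01,0,0.03],"turn": [0,0,0],"claw": 0},{"delta_pos": [0,0,0],"turn": [0,0,0],"claw": 0},{"delta_pos": [0,0,0],"turn": [0,0,0],"claw": 0}]}}

```text
time_s: 19.62
position: [0.509, 0.0214, 0.2028]
orientation: [-0.074, 0.997, 0.0, 0.004]
ft_force: [-3.1, 1.5, 30.4]
finger_gap: 0.002
grasp_force: 15.3
```

It stays rigid at 30 N, so the body sits on a solid flat seat. I'll back off and check the dock-top height profile right beside the body, then make the final check.

Call:
{"api": "jog_arm", "payload": {"steps": [{"delta_pos": [-0.02,0,-0.1],"turn": [0,0,0],"claw": 0},{"delta_pos": [-0.02,0,-0.3],"turn": [0,0,0],"claw": 0},{"delta_pos": [0,0,-0.6],"turn": [0,0,0],"claw": 0},{"delta_pos": [0,0,-0.7],"turn": [0,0,0],"claw": 0},{"delta_pos": [0,0,-0.7],"turn": [0,0,0],"claw": 0},{"delta_pos": [0,0,-0.4],"turn": [0,0,0],"claw": 0},{"delta_pos": [0,0,0],"turn": [0,0,0],"claw": 0},{"delta_pos": [0,0,0],"turn": [0,0,0],"claw": 0}]}}

```text
time_s: 20.28
position: [0.5075, 0.0214, 0.3112]
orientation: [-0.074, 0.997, -0.0, 0.001]
ft_force: [-0.8, -0.8, -0.8]
finger_gap: 0.005
grasp_force: 0.0
```

```bash
cat > prof.py <<'E'
from ref import *
Zs=[]
for i in range(4):
    p=capture("wrist"); X,Y,Z=frame(wcloud(p),(.509,.0215),8.6); Zs.append((X,Y,Z))
X,Y,Z=[np.concatenate([z[i].ravel() for z in Zs]) for i in range(3)]
for x0 in np.arange(-.030,-.013,.002):
    k=(X>x0)&(X<x0+.002)&(abs(Y)<.02)&(Z<.07); print(round(x0*1e3),md(Z[k]))
for y0 in list(np.arange(-.036,-.025,.002))+list(np.arange(.026,.036,.002)):
    k=(Y>y0)&(Y<y0+.002)&(abs(X)<.014)&(Z<.07); print("Y",round(y0*1e3),md(Z[k]))
cv2.imwrite("pics/wend.png",cv2.resize(p["image"][60:270,180:390],None,fx=2.8,fy=2.8,interpolation=cv2.INTER_CUBIC))
E
python3 prof.py
```

```text
[0.5075 0.0214 0.3112] [-0.8152 -0.758  -0.7749]
wrist hook (np.float64(0.1995), 294)
 plate .008 (np.float64(0.0074), 3142)
 dock .045 (np.float64(0.0443), 1526)
 body .149 (np.float64(0.1503), 500) (np.float64(0.1501), 202)
 loop .182 (np.float64(0.1831), 410)
 front slope [-0.003  -0.0141]
 table (np.float64(-0.0008), 5417)
 therm loop .207 (np.float64(0.2059), 216)
side hook (np.float64(0.2008), 126)
 plate .008 (np.float64(0.0089), 1760)
 dock .045 (np.float64(0.0458), 314)
 body .149 (np.float64(0.1522), 67) (np.float64(0.1521), 26)
 loop .182 (np.float64(0.1837), 53)
 front slope [-0.0099 -0.0134]
 table (np.float64(0.0008), 1470)
 therm loop .207 (np.float64(0.2068), 44)
top hook (np.float64(0.2004), 98)
 plate .008 (np.float64(0.0082), 1041)
 dock .045 (np.float64(0.0451), 214)
 body .149 None None
 loop .182 None
 front slope None
 table (np.float64(-0.0001), 1144)
 therm loop .207 (np.float64(0.207), 46)
-30 (np.float64(0.0442), 231)
-28 (np.float64(0.0441), 144)
-26 (np.float64(0.0442), 237)
-24 (np.float64(0.0441), 149)
-22 (np.float64(0.0442), 225)
-20 (np.float64(0.0443), 159)
-18 (np.float64(0.044), 209)
-16 (np.float64(0.0586), 272)
-14 (np.float64(0.0532), 280)
Y -36 (np.float64(0.0446), 129)
Y -34 (np.float64(0.0447), 53)
Y -32 (np.float64(0.0445), 73)
Y -30 (np.float64(0.0441), 22)
Y -28 (np.float64(0.0445), 23)
Y -26 (np.float64(0.0567), 19)
Y 26 (np.float64(0.0445), 28)
Y 28 (np.float64(0.0441), 50)
Y 30 (np.float64(0.0446), 86)
Y 32 (np.float64(0.0449), 96)
Y 34 (np.float64(0.0448), 126)
```

View pics/wend.png

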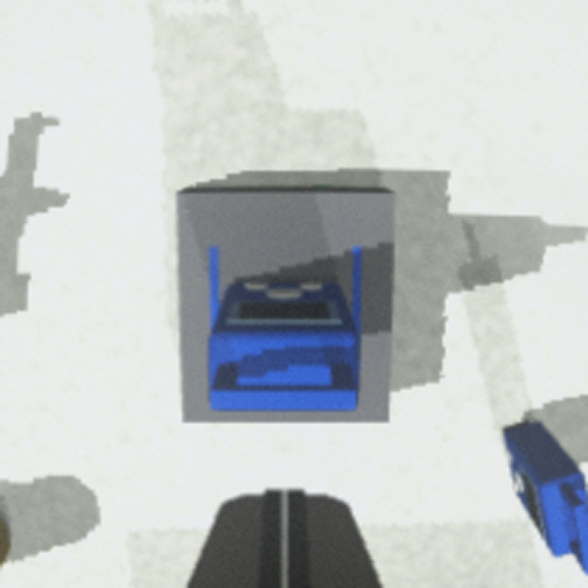

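The dock top is flat up to the body, and the meter stands symmetric between the stripes. Relative to the socket the body is off by about 0.9 mm in x and 0.8 mm in y. I'll reseat it once with that corrected, to rule out the offset as the reason it sits proud.

Call:
{"api": "jog_arm", "payload": {"steps": [{"delta_pos": [0,0,0],"turn": [0,0,0],"claw": 91},{"delta_pos": [0,0,0],"turn": [0,0,0],"claw": 91},{"delta_pos": [0,0,0],"turn": [0,0,0],"claw": 91},{"delta_pos": [0,0,0],"turn": [0,0,0],"claw": 91},{"delta_pos": [0,0,0.1],"turn": [0,0,0],"claw": 91},{"delta_pos": [0,0,0.3],"turn": [0,0,0],"claw": 91},{"delta_pos": [0,0,0.5],"turn": [0,0,0],"claw": 91},{"delta_pos": [0,0,0.5],"turn": [0,0,0],"claw": 91}]}}

```text
time_s: 21.3
position: [0.5077, 0.0214, 0.2545]
orientation: [-0.074, 0.997, -0.0, 0.001]
ft_force: [0.4, 0.5, 0.2]
finger_gap: 0.563
grasp_force: 0.0
```

Call:
{"api": "jog_arm", "payload": {"steps": [{"delta_pos": [0,0,0.6],"turn": [0,0,0],"claw": 91},{"delta_pos": [0,0,0.6],"turn": [0,0,0],"claw": 91},{"delta_pos": [0,0,0.6],"turn": [0,0,0],"claw": 91},{"delta_pos": [0,0,0.5],"turn": [0,0,0],"claw": 91},{"delta_pos": [0,0,0.3],"turn": [0,0,0],"claw": 91},{"delta_pos": [0,0,0.2],"turn": [0,0,0],"claw": 91},{"delta_pos": [0,0,0.1],"turn": [0,0,0],"claw": 91},{"delta_pos": [0,0,0],"turn": [0,0,0],"claw": 91},{"delta_pos": [0,0,0],"turn": [0,0,0],"claw": 91}]}}

```text
time_s: 22.05
position: [0.5078, 0.0214, 0.1394]
orientation: [-0.074, 0.997, -0.0, 0.0]
ft_force: [0.4, -0.7, -1.0]
finger_gap: 0.991
grasp_force: 0.0
```

Call:
{"api": "jog_arm", "payload": {"grip_force": 15, "steps": [{"delta_pos": [0,0,0],"turn": [0,0,0],"claw": 45},{"delta_pos": [0,0,0],"turn": [0,0,0],"claw": 45},{"delta_pos": [0,0,0],"turn": [0,0,0],"claw": 45},{"delta_pos": [0,0,0],"turn": [0,0,0],"claw": 45},{"delta_pos": [0,0,0],"turn": [0,0,0],"claw": 45},{"delta_pos": [0,0,0],"turn": [0,0,0],"claw": 45},{"delta_pos": [0,0,0],"turn": [0,0,0],"claw": 45}]}}

```text
time_s: 22.63
position: [0.5074, 0.0213, 0.139]
orientation: [-0.074, 0.997, -0.0, 0.0]
ft_force: [-0.5, -1.0, 1.1]
finger_gap: 0.585
grasp_force: 15.0
```

Call:
{"api": "jog_arm", "payload": {"steps": [{"delta_pos": [0,0,-0.1],"turn": [0,0,0],"claw": 45},{"delta_pos": [0,0,-0.1],"turn": [0,0,0],"claw": 45},{"delta_pos": [0,0,-0.1],"turn": [0,0,0],"claw": 45},{"delta_pos": [0.02,0.02,0],"turn": [0,0,0],"claw": 45},{"delta_pos": [0,0,0],"turn": [0,0,0],"claw": 45},{"delta_pos": [0,0,0],"turn": [0,0,0],"claw": 45},{"delta_pos": [0,0,0.08],"turn": [0,0,0],"claw": 45},{"delta_pos": [0,0,0.08],"turn": [0,0,0],"claw": 45},{"delta_pos": [0,0,0.08],"turn": [0,0,0],"claw": 45},{"delta_pos": [0,0,0],"turn": [0,0,0],"claw": 45},{"delta_pos": [0,0,0],"turn": [0,0,0],"claw": 45}]}}

```text
time_s: 23.55
position: [0.5061, 0.022, 0.1408]
orientation: [-0.074, 0.997, 0.0, -0.0]
ft_force: [0.4, -0.2, -4.0]
finger_gap: 0.585
grasp_force: 15.0
```

Call:
{"api": "jog_arm", "payload": {"steps": [{"delta_pos": [0,0,0.03],"turn": [0,0,0],"claw": 45},{"delta_pos": [0,0,0.03],"turn": [0,0,0],"claw": 45},{"delta_pos": [0,0,0],"turn": [0,0,0],"claw": 45},{"delta_pos": [0,0,0],"turn": [0,0,0],"claw": 45}]}}

```text
time_s: 23.88
position: [0.5066, 0.022, 0.139]
orientation: [-0.074, 0.997, -0.0, 0.0]
ft_force: [-0.3, -0.5, -2.1]
finger_gap: 0.589
grasp_force: 15.0
```

Call:
{"api": "jog_arm", "payload": {"steps": [{"delta_pos": [0,0,0.03],"turn": [0,0,0],"claw": 45},{"delta_pos": [0,0,0],"turn": [0,0,0],"claw": 45},{"delta_pos": [0,0,0],"turn": [0,0,0],"claw": 45}]}}

```text
time_s: 24.13
position: [0.5072, 0.0221, 0.1389]
orientation: [-0.074, 0.997, -0.0, 0.001]
ft_force: [-3.0, -1.1, 10.6]
finger_gap: 0.59
grasp_force: 15.0
```

The stop comes at the same height from the corrected position, so this is the dock's true seat and the meter is home. Releasing and retracting.

Call:
{"api": "jog_arm", "payload": {"grip_force": 4, "steps": [{"delta_pos": [0,0,-0.02],"turn": [0,0,0],"claw": 45},{"delta_pos": [0,0,0],"turn": [0,0,0],"claw": 45},{"delta_pos": [0,0,0],"turn": [0,0,0],"claw": 60},{"delta_pos": [0,0,0],"turn": [0,0,0],"claw": 70},{"delta_pos": [0,0,0],"turn": [0,0,0],"claw": 80},{"delta_pos": [0,0,0],"turn": [0,0,0],"claw": 91},{"delta_pos": [0,0,0],"turn": [0,0,0],"claw": 91},{"delta_pos": [0,0,0],"turn": [0,0,0],"claw": 91},{"delta_pos": [0,0,0],"turn": [0,0,0],"claw": 91}]}}

```text
time_s: 24.88
position: [0.5064, 0.022, 0.1384]
orientation: [-0.074, 0.997, 0.0, -0.0]
ft_force: [0.1, 0.6, 0.8]
finger_gap: 0.99
grasp_force: 0.0
```

Call:
{"api": "jog_arm", "payload": {"steps": [{"delta_pos": [0,0,-0.1],"turn": [0,0,0],"claw": 91},{"delta_pos": [0,0,-0.3],"turn": [0,0,0],"claw": 91},{"delta_pos": [0,0,-0.5],"turn": [0,0,0],"claw": 91},{"delta_pos": [0,0,-0.6],"turn": [0,0,0],"claw": 91},{"delta_pos": [0,0,-0.7],"turn": [0,0,0],"claw": 91},{"delta_pos": [0,0,-0.7],"turn": [0,0,0],"claw": 91},{"delta_pos": [0,0,-0.7],"turn": [0,0,0],"claw": 91},{"delta_pos": [0,0,-0.5],"turn": [0,0,0],"claw": 91},{"delta_pos": [0,0,-0.3],"turn": [0,0,0],"claw": 91},{"delta_pos": [0,0,0],"turn": [0,0,0],"claw": 91},{"delta_pos": [0,0,0],"turn": [0,0,0],"claw": 91}]}}

```text
time_s: 25.8
position: [0.5066, 0.022, 0.3149]
orientation: [-0.074, 0.997, -0.0, 0.001]
ft_force: [-0.0, -0.3, 0.3]
finger_gap: 0.987
grasp_force: 0.0
```

```bash
python3 ref.py | head -8; python3 chk.py | head -8
```

```text
[0.5066 0.022  0.3149] [-0.0165 -0.2639  0.3092]
wrist hook (np.float64(0.1995), 315)
 plate .008 (np.float64(0.0075), 3130)
 dock .045 (np.float64(0.0443), 1444)
 body .149 (np.float64(0.1503), 468) (np.float64(0.1501), 196)
 loop .182 (np.float64(0.1832), 361)
 front slope [-0.0021 -0.0153]
 table (np.float64(-0.0008), 5296)
25.95 [0.5057 0.022  0.3132] [ 0.4793 -0.1337 -0.0694] 0.989616156211352
31
dock top Z [0.0422 0.0442 0.0463] X [-0.0538 -0.0375 -0.0209] Y [-0.049   0.0002  0.0493]
front slope [-0.007  -0.0139] [-0.0155 -0.0149 -0.0137]
bodytop Z [0.1483 0.1504 0.1518] 519
pitch/roll [0.0291 0.0021 0.1504]
XY [-0.0138 -0.0055  0.0052] [-0.026   0.      0.0262]
side blue Z [0.063  0.1473 0.1866]
```

The meter is upright and steady at the same seat height after release, and the gripper is clear. Handing in.

```bash
python3 -c "
from station import env
print(env.finish_job())"
```

```text
the job is handed in; nothing more can be done
None
```

The job is handed in, with no verdict shown: the blue meter stands upright and released in the dock at a rigid stop, about 1.8 mm higher than its nominal home height (30 N and one reseat did not lower it, and I never found the cause), and the thermometer still hangs on its hook.

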